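Set the feeder's gain lever to the third click

TASK

Set the drive of the parts feeder by touch: with a fingertip push the slide lever on the grey control box all the way to the right-hand end of its slot, then push it gently back to the left, counting the clicks (its place at the end does not count), and stop in the third one without ever running past it. Only then press the start button fully down and let it come up again. Just push and press: do not disturb or pick up the small parts around the box.

Things in the scene. Friction and masses are not known exactly. Their poses are not given: they have to be found in the camera images.
- controller: fixed grey control box, 90 mm deep (its x), 240 mm long (its y), top face 55 mm above the bench. Origin: centre of underside; +x away from the robot, +y to the left (turned up to 0.45 rad). The lever runs on the line x = +5 mm from y = -70 (right-hand end) to +5 mm; the button is on that line at y = +78 mm. Black ticks along the slot's near side mark the click positions.
- lever_top (a point): centre of the top of the slide lever: an upright black ribbed paddle 26 mm wide across the slot (box x), 12 mm thick along the slot (box y), standing from 4 to 38 mm above the box's top face (this point is 38 mm above that face)
- gain_lever (a joint): slide of the lever along the box's +y (m). Six click positions: 0 (right-hand end), 0.015, 0.030, 0.045 (the third click to the left), 0.060, 0.075; hard stops 2 mm past first and last. 3 to 6 N breaks it out of a click; half-way the push fades and it snaps on into the next by itself. Starts in or near the first or second click left of the end one.
- start_button_top (a point): centre of the top of the round grey start button, 26 mm in diameter, in a black housing at the left-hand part of the box's top; axis upright
- start_button (a joint): travel of the start button downward (m): 0 up, 0.006 fully down, sprung, about 5 N to hold it fully down
- spigot: loose light-grey flanged spigot, 46 mm diameter, 40 mm tall, on the bench in front of the box; leave alone. Origin: centre of its underside
- ball_bearing: loose steel ball bearing, 37 mm diameter, 12 mm high, on the bench behind the box; leave alone. Origin: centre of its underside
- block: loose steel gauge block 18 x 45 x 22 mm on the bench off the left end of the box; leave alone. Origin: centre of its underside

How it is judged:
By the outcome, as a careful person would: the job done as asked, in the order asked, and still so for the second after the job is handed in, with the robot touching nothing.
It also fails if it takes over 72 s, if anything falls off the work surface, if the arm or the gripper's body presses on something with over 40 N, if the wrist force passes 120 N, or if a joint passes its speed limit or range.

ROBOT

A 6-joint arm with a two-finger parallel gripper is mounted at the origin on a cart in front of the work surface, level with it; the furniture and walls round the work are solid. World frame = base frame: x ahead of the robot, y to its left, z up, the work surface at z = 0. Lengths are in mm, angles in rad, forces in N, time in s.
With the tool pointing down it reaches from about 275 to 750 mm from the base axis. Payload 10.2 kg.
Tool frame: the origin (TCP) lies between the finger pads; the fingertips stand 11 mm ahead of it and the grasp point (between the pads) lies 8 mm behind it; z points along the fingers, y is the line along which they close (so a half turn about z gives the same grasp; the last joint's range is limited). The gripper opens to 88 mm and grips with 3 to 60 N. Pads are 18 mm wide; open, the fingers measure 123 mm over their backs; the gripper's body (75 mm by 187 mm) begins 45 mm behind the grasp point.
Start: joints at [1.056, 0.313, 1.498, -0, 1.331, -0.223], TCP at [151.043, 502.809, 249.72] pointing down, gripper open.
Joint ranges: [-2.94, 2.94], [-0.97, 2.17], [0.19, 2.56], [-1.23, 4.37], [0.02, 3.11], [-2.88, 2.88]. Speed limits (rad/s): [2.39, 2.39, 3.01, 3.14, 3.14, 3.14].

INTERFACE

Orientations are given as a unit quaternion [w, x, y, z].
In Python, from workcell import robot gives the robot as it stands.
- The arm moves only by the shell command python3 -m jog 'ROWS'. ROWS is JSON, a list of rows, each an object with "grip": the opening, from 0 (shut) to 1 (fully open); "xyz": the shift along the tool's x, y, z in mm, a list of three; "delta_rot": the turn, a rotation vector about the tool's x, y, z in degrees, a list of three. A call has 1 to 8 rows; each row is the pose to reach, as a shift and turn from the pose commanded when the call began, along the tool's axes at that moment; what a row does not reach only later rows make up. A row lasts 1/10 s, in which the tool goes at most 50 mm and 8.59 degrees, less where a joint would pass 70% of its speed; a pose out of reach is approached as far as the arm can. A call with a gripper value outside its range is refused whole. The fingers move at their own pace and stop on an object; the grip force is fixed at half the most. Time passes only in rows, so rows that repeat a pose let the fingers close. It gives the time, the measured TCP pose, the force, the opening and the grip force at its end, in the units of the state.
- robot.get_obs(): the state, without advancing time (a new reading comes with each control period).
- robot.snapshot(name): name is "side" or "top"; returns the picture (400x640x3 uint8, red, green, blue); there is no depth.
- robot.camera_model(name): a dict with "K" (3x3 intrinsics, pixels), "distortion" ([k1, k2, p1, p2, k3] as OpenCV has them; the pictures are not rectified), "rvec" (rotation vector, rad) and "tvec" (3), from world to camera coordinates, as OpenCV has them. Camera axes: x right, y down, z forward; pixel columns grow to the right and rows downward; lengths in mm; the calibration is good to about 2 mm. A picture is of the moment at which its call begins. camera_model takes no time and is no camera call.
- robot.finish_job(): hands the job in; it is judged then, once.
Trained networks look in the newest picture that a camera, given by its name, has taken for a name from the list of things; names that differ only in an ending like _2 or _b are one class to them, and where a whole thing is asked for, a point or a joint stands for the part that bears it (a point fixed in the world has none). Each returns a list of dicts, best first, with "score" (0 to 1); they miss things now and then, are a little off and sometimes report something else, mostly with a low value. They report only what shows in the picture. A call takes as long as a camera call.
- robot.trace(camera, query): "pixels" (400x640 bool, what is visible of it) and "centre" ([column, row] in pixels, amid what is visible of it).
The state is a dict: "time": time; "joint_pos": joint angles; "dq": joint speeds; "joint_efforts": joint torques, N m; "tcp_pos": TCP position; "eef_rot": TCP orientation; "contact_force": force on the tool from outside, world axes, zero at the start; "torque": the same for the moment, N m; "width": finger opening in mm; "grasp_force": force on a finger pad.
Only numpy, scipy, OpenCV 4.12 (cv2) and the standard library are available. Lean on these libraries where they do the work, as an engineer would, in place of code of your own. Each camera call takes 0.05 s, during which the arm holds its last target. There are 200 camera calls.

## Working session

There is one attempt and no reset: what is moved stays moved. The work goes in short steps, Python scripts to look and compute and a shell command to move; the robot and the scene stay as the last step left them, time stands still between calls to the robot, and variables do not carry over. Pictures are saved under pics/ and viewed, at most 10 in all, crops included, and the job is handed in when it is done.

```bash
mkdir -p pics; ls; cat > h.py <<'E'
import numpy as np, cv2
from workcell import robot
from scipy.spatial.transform import Rotation as R
def cam(n):
    m=robot.camera_model(n);return [np.array(m[k],float) for k in("K","distortion","rvec","tvec")]
def back(n,uv,z):
    K,d,r,t=cam(n);p=cv2.undistortPoints(np.array([[uv]],float),K,d)[0,0]
    Rm=cv2.Rodrigues(r)[0];c=-Rm.T@t.ravel();v=Rm.T@np.array([p[0],p[1],1]);return c+v*(z-c[2])/v[2]
def proj(n,P):
    K,d,r,t=cam(n);return cv2.projectPoints(np.array(P,float).reshape(-1,1,3),r,t,K,d)[0].reshape(-1,2)
def rot():
    w,x,y,z=robot.get_obs()["eef_rot"];return R.from_quat([x,y,z,w])
E
python3 - <<'E'
from h import *
for n in("top","side"):
    im=robot.snapshot(n);cv2.imwrite(f"pics/{n}0.png",im[:,:,::-1])
    for q,z in(("controller",55),("lever_top",93),("start_button_top",60),("spigot",20),("ball_bearing",6),("block",11)):
        for r in robot.trace(n,q)[:2]:
            print(n,q,round(r["score"],2),np.round(r["centre"]),r["pixels"].sum(),back(n,r["centre"],z).round())
o=robot.get_obs();print(o["tcp_pos"],o["eef_rot"],o["contact_force"],o["width"]);print(rot().as_matrix().round(3))
E
```

```text
pics
top controller 0.98 [356. 204.] 5289 [ 509. -146.   55.]
top lever_top 0.45 [377. 201.] 101 [ 511. -187.   93.]
top start_button_top 0.17 [285. 184.] 211 [538.   3.  60.]
top spigot 0.84 [376. 252.] 369 [ 419. -197.   20.]
top ball_bearing 0.46 [351. 171.] 240 [ 594. -133.    6.]
top block 0.72 [285. 186.] 227 [548.   8.  11.]
side controller 0.86 [314. 224.] 5196 [ 525. -155.   55.]
side lever_top 0.53 [298. 221.] 104 [ 532. -195.   93.]
side start_button_top 0.49 [351. 206.] 116 [527. -66.  60.]
side spigot 0.53 [275. 210.] 205 [ 416. -193.   20.]
side ball_bearing 0.42 [337. 254.] 100 [ 584. -137.    6.]
side block 0.73 [388. 213.] 178 [552.  23.  11.]
[151.03266023 502.80538756 249.71315243] [-8.44556737e-06  1.45378280e-01  9.89376144e-01 -2.45867871e-05] [ 0.00110426 -0.53510534  0.14801159] 88.39771751179174
[[-0.958  0.288 -0.   ]
 [ 0.288  0.958 -0.   ]
 [ 0.    -0.    -1.   ]]
```

```bash
python3 - <<'E'
from h import *
a=cv2.imread("pics/top0.png")[140:290,230:430];b=cv2.imread("pics/side0.png")[150:300,220:420]
cv2.imwrite("pics/c0.png",np.vstack([cv2.resize(i,(400*1,300),interpolation=2) for i in(a,b)]))
cv2.imwrite("pics/c1.png",cv2.resize(a,(800,600),interpolation=2));cv2.imwrite("pics/c2.png",cv2.resize(b,(800,600),interpolation=2))
E
```

```text
(no output)
```

View pics/c1.png

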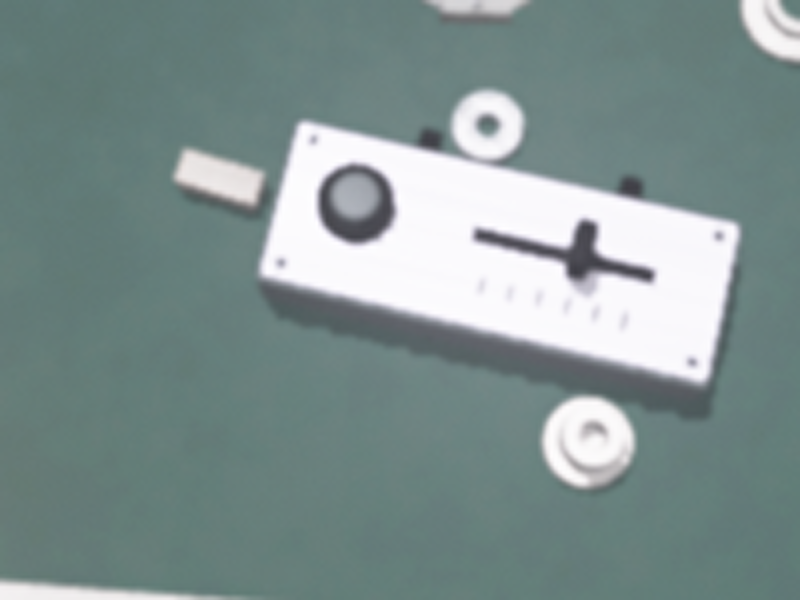

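View pics/c2.png

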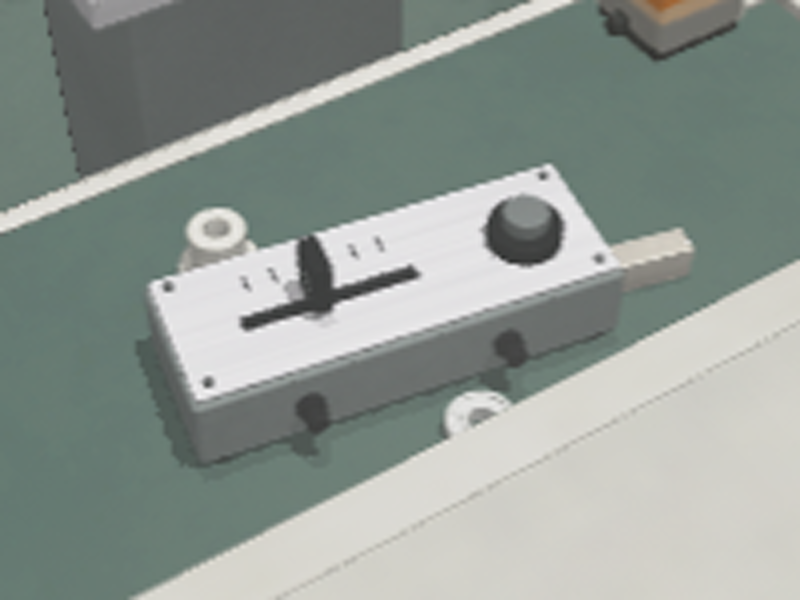

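The top view shows the box with corners at crop (303,122), (740,226), (706,384) and (262,278). The button is near (356,193) and the lever top near (587,230). The side view shows corners at (150,285), (552,165), (622,270) and (203,403). I'll fit the box pose to these.

```bash
python3 - <<'E'
from h import *
from scipy.optimize import least_squares as ls
C=np.array([[45,120],[45,-120],[-45,-120],[-45,120]],float)
px={"top":np.array([[303,122],[740,226],[706,384],[262,278]])/4+[230,140],"side":np.array([[622,270],[203,403],[150,285],[552,165]])/4+[220,150]}
def W(p,L,z):
    c,s=np.cos(p[2]),np.sin(p[2]);L=np.atleast_2d(L);return np.c_[L@np.array([[c,s],[-s,c]])+p[:2],np.full(len(L),z)]
def fit(ns): return ls(lambda p:np.concatenate([(proj(n,W(p,C,55))-px[n]).ravel() for n in ns]),[510,-150,-.2])
for ns in(["top"],["side"],["top","side"]):
    f=fit(ns);print(ns,f.x.round(3),np.abs(f.fun).max().round(2))
p=f.x
print("button exp",W(p,[5,78],60));print("lever slots",W(p,[[5,-70+15*i] for i in range(6)],93).round(1))
for nm,a,b,g in(("button",(356,193),(527,213),[530,-70,65]),("lever",(588,229),(310,243),[520,-190,93])):
    a=np.array(a)/4+[230,140];b=np.array(b)/4+[220,150]
    f=ls(lambda P:np.r_[proj("top",P)[0]-a,proj("side",P)[0]-b],g);print(nm,f.x.round(1),np.abs(f.fun).max())
    c,s=np.cos(p[2]),np.sin(p[2]);d=f.x[:2]-p[:2];print("in box",c*d[0]+s*d[1],-s*d[0]+c*d[1])
E
```

```text
['top'] [ 5.12013e+02 -1.45352e+02 -1.59000e-01] 1.94
['side'] [ 5.16134e+02 -1.43031e+02 -1.50000e-01] 2.78
['top', 'side'] [ 5.13813e+02 -1.44082e+02 -1.56000e-01] 3.0
button exp [[530.86365044 -67.80464708  60.        ]]
lever slots [[ 507.9 -214.    93. ]
 [ 510.2 -199.2   93. ]
 [ 512.5 -184.4   93. ]
 [ 514.9 -169.6   93. ]
 [ 517.2 -154.7   93. ]
 [ 519.5 -139.9   93. ]]
button [531.9 -68.4  74.8] 0.19247569834988099
in box 6.165336432416572 77.57097382674371
lever [ 515.2 -186.3  102.7] 0.5266552047148707
in box 7.9246000571948745 -41.51887260063161
```

```bash
python3 - <<'E'
from h import *
for n in("top","side"): print(n,robot.camera_model(n))
for n in("top","side"):
    im=cv2.cvtColor(cv2.imread(f"pics/{n}0.png"),6);m=((im>195)*255).astype(np.uint8)
    m=cv2.morphologyEx(m,cv2.MORPH_CLOSE,np.ones((15,15),np.uint8)) if n=="top" else m
    l=cv2.connectedComponentsWithStats(m);seed=(350,230) if n=="top" else (335,232)
    k=l[1][seed[1],seed[0]];c=cv2.findContours((l[1]==k).astype(np.uint8),0,1)[0][0]
    h=cv2.convexHull(c);print(n,l[2][k]);
    print(cv2.approxPolyDP(h,3,True).reshape(-1,2).tolist())
E
```

```text
top {'K': array([[520.34868137,   0.        , 323.41520235],
       [  0.        , 520.34868137, 198.46235298],
       [  0.        ,   0.        ,   1.        ]]), 'distortion': array([0.04971628, 0.        , 0.        , 0.        , 0.        ]), 'rvec': array([ 2.17704108, -2.00636186,  0.22791096]), 'tvec': array([-120.78365088,  506.81506138, 1014.90043829])}
side {'K': array([[406.69676917,   0.        , 323.10224617],
       [  0.        , 406.69676917, 200.56844519],
       [  0.        ,   0.        ,   1.        ]]), 'distortion': array([-0.05461507,  0.        ,  0.        ,  0.        ,  0.        ]), 'rvec': array([ 2.11137232,  1.1780973 , -0.47819062]), 'tvec': array([-162.45650768, -290.30826816, 1248.1973304 ])}
top [     0      0    640    400 203699]
[[0, 276], [639, 329], [639, 399], [0, 399]]
side [     0      0    640    400 191617]
[[151, 399]]
```

```bash
python3 - <<'E'
from h import *
px={"top":np.array([[303,122],[740,226],[706,384],[262,278]])/4+[230,140],"side":np.array([[622,270],[203,403],[150,285],[552,165]])/4+[220,150]}
for n in px:
    P=np.array([back(n,u,55)[:2] for u in px[n]]);e=np.roll(P,-1,0)-P
    print(n,P.round(),np.hypot(*e.T).round(1),np.arctan2(e[:,0],-e[:,1]).round(3),P.mean(0).round(1))
    im=cv2.cvtColor(cv2.imread(f"pics/{n}0.png"),6)
    r=robot.trace(n,"controller")[0]["pixels"].astype(np.uint8)
    m=((im>185)&(cv2.dilate(r,np.ones((5,5)))>0)).astype(np.uint8)
    h=cv2.convexHull(np.vstack(cv2.findContours(m,0,1)[0]));print(cv2.approxPolyDP(h,2.5,True).reshape(-1,2).tolist())
E
```

```text
top [[ 573.  -37.]
 [ 535. -267.]
 [ 451. -254.]
 [ 488.  -24.]] [233.2  85.  232.8  86. ] [-0.162 -1.733  2.984  1.413] [ 511.8 -145.4]
[[304, 172], [346, 177], [412, 195], [414, 199], [406, 234], [295, 208]]
side [[ 577.  -37.]
 [ 541. -264.]
 [ 457. -253.]
 [ 493.  -23.]] [229.1  83.9 232.3  85.1] [-0.161 -1.703  2.986  1.402] [ 517.1 -144.1]
[[377, 214], [271, 249], [258, 220], [282, 210], [356, 191]]
```

View pics/side0.png

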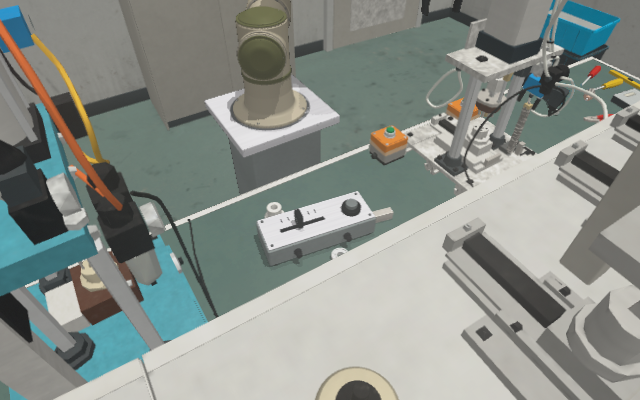

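View pics/top0.png

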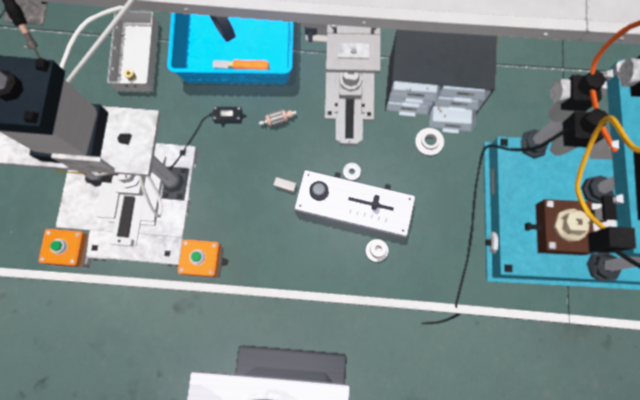

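The side view shows the box at about (315,225) with clear bench around it. The top view shows a press on the left (columns 60–190) and a teal machine on the right (column 485 onward). I'll go round in front of the press, high up.

```bash
python3 -m jog '[{"grip":0,"xyz":[-316,-430,0],"delta_rot":[0,0,-7.5]},{"grip":0,"xyz":[-316,-430,0],"delta_rot":[0,0,-7.5]},{"grip":0,"xyz":[-316,-430,0],"delta_rot":[0,0,-7.5]},{"grip":0,"xyz":[-316,-430,0],"delta_rot":[0,0,-7.5]},{"grip":0,"xyz":[-316,-430,0],"delta_rot":[0,0,-7.5]},{"grip":0,"xyz":[-316,-430,0],"delta_rot":[0,0,-7.5]},{"grip":0,"xyz":[-316,-430,0],"delta_rot":[0,0,-7.5]},{"grip":0,"xyz":[-316,-430,0],"delta_rot":[0,0,-7.5]}]'
cat >> h.py <<'E'
O=np.array([513.5,-145.0]);YAW=-0.160
def box():
    o=robot.get_obs();c,s=np.cos(YAW),np.sin(YAW);d=np.array(o["tcp_pos"][:2])-O;f=o["contact_force"]
    return np.round([c*d[0]+s*d[1],-s*d[0]+c*d[1],o["tcp_pos"][2]],1),np.round([c*f[0]+s*f[1],-s*f[0]+c*f[1],f[2]],2)
def go(bx,by,z):
    o=robot.get_obs();c,s=np.cos(YAW),np.sin(YAW);w=np.r_[O+[c*bx-s*by,s*bx+c*by],z]
    print("go",rot().inv().apply(w-o["tcp_pos"]).round(1),"yaw err deg(tool y vs box y)",np.degrees(np.arctan2(rot().as_matrix()[1,1],rot().as_matrix()[0,1])-np.pi/2-YAW).round(2),"t",o["time"],box())
E
python3 -c "
from h import *
go(5,10,200)"
```

```text
time: 1.6
tcp_pos: [285.2, 124.2, 250.0]
eef_rot: [0.001, 0.08, 0.997, 0.0]
contact_force: [1.4, 0.7, 0.1]
width: 26.2
grasp_force: 0.0
go [-273.2 -219.3   50.3] yaw err deg(tool y vs box y) -0.02 t 1.6 (array([-268.2,  229.4,  250. ]), array([1.31, 0.92, 0.11]))
```

```bash
python3 -m jog '[{"grip":0,"xyz":[-273,-219,0],"delta_rot":[0,0,0]},{"grip":0,"xyz":[-273,-219,0],"delta_rot":[0,0,0]},{"grip":0,"xyz":[-273,-219,0],"delta_rot":[0,0,0]},{"grip":0,"xyz":[-273,-219,0],"delta_rot":[0,0,0]},{"grip":0,"xyz":[-273,-219,30],"delta_rot":[0,0,0]},{"grip":0,"xyz":[-273,-219,50],"delta_rot":[0,0,0]},{"grip":0,"xyz":[-273,-219,50],"delta_rot":[0,0,0]},{"grip":0,"xyz":[-273,-219,50],"delta_rot":[0,0,0]}]'
python3 -c "
from h import *
go(5,10,130)"
```

```text
time: 2.4
tcp_pos: [520.6, -136.8, 196.7]
eef_rot: [-0.002, 0.082, 0.997, 0.001]
contact_force: [0.1, 0.5, -0.5]
width: 0.3
grasp_force: 0.0
go [ 0.5  0.8 66.7] yaw err deg(tool y vs box y) -0.21 t 2.4 (array([  5.7,   9.2, 196.7]), array([ 0.06,  0.49, -0.5 ]))
```

```bash
python3 -m jog '[{"grip":0,"xyz":[0,0,50],"delta_rot":[0,0,0]},{"grip":0,"xyz":[0,0,90],"delta_rot":[0,0,0]},{"grip":0,"xyz":[0,0,110],"delta_rot":[0,0,0]},{"grip":0,"xyz":[0,0,110],"delta_rot":[0,0,0]},{"grip":0,"xyz":[0,0,110],"delta_rot":[0,0,0]}]'
python3 - <<'E'
from h import *
go(5,10,85)
a=robot.snapshot("top")[140:290,230:430,::-1];b=robot.snapshot("side")[130:280,220:420,::-1]
cv2.imwrite("pics/d.png",np.hstack([cv2.resize(i,(400,300),interpolation=2) for i in(a,b)]))
E
```

```text
time: 2.9
tcp_pos: [520.0, -133.9, 90.9]
eef_rot: [0.001, 0.08, 0.997, -0.0]
contact_force: [-0.1, -0.1, 0.2]
width: 0.6
grasp_force: 0.0
go [-0.4 -2.   5.9] yaw err deg(tool y vs box y) -0.03 t 2.9 (array([ 4.6, 12. , 90.9]), array([-0.11, -0.07,  0.25]))
```

View pics/d.png

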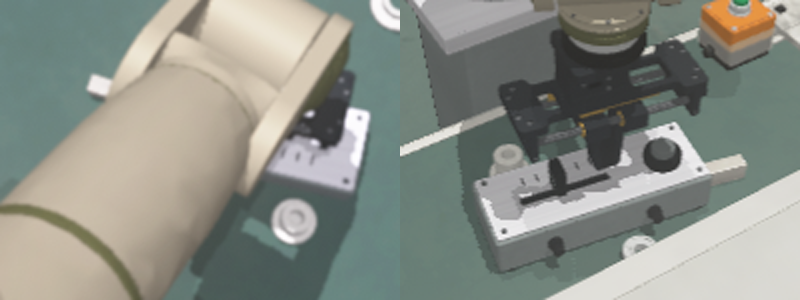

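The side crop shows the closed fingers over the slot, between the lever (555,175) and the button (660,155). The gripper body is clear above the lever. Next I'll close in on the lever from the left.

```bash
python3 -m jog '[{"grip":0,"xyz":[0,-5,5],"delta_rot":[0,0,0]},{"grip":0,"xyz":[0,-10,5],"delta_rot":[0,0,0]},{"grip":0,"xyz":[0,-15,5],"delta_rot":[0,0,0]},{"grip":0,"xyz":[0,-18,5],"delta_rot":[0,0,0]},{"grip":0,"xyz":[0,-21,5],"delta_rot":[0,0,0]},{"grip":0,"xyz":[0,-21,5],"delta_rot":[0,0,0]}]'
python3 -c "
from h import *
print(box())"
python3 -m jog '[{"grip":0,"xyz":[0,-2,0],"delta_rot":[0,0,0]},{"grip":0,"xyz":[0,-4,0],"delta_rot":[0,0,0]},{"grip":0,"xyz":[0,-4,0],"delta_rot":[0,0,0]}]'
python3 -c "
from h import *
print(box())"
python3 -m jog '[{"grip":0,"xyz":[0,-2,0],"delta_rot":[0,0,0]},{"grip":0,"xyz":[0,-4,0],"delta_rot":[0,0,0]},{"grip":0,"xyz":[0,-4,0],"delta_rot":[0,0,0]}]'
python3 -c "
from h import *
print(box())"
```

```text
time: 3.6
tcp_pos: [516.2, -155.1, 84.8]
eef_rot: [0.0, 0.081, 0.997, -0.0]
contact_force: [-0.1, 0.3, -0.3]
width: 0.7
grasp_force: 0.0
(array([ 4.2, -9.5, 84.8]), array([-0.2 ,  0.31, -0.26]))
time: 3.9
tcp_pos: [515.5, -158.8, 84.7]
eef_rot: [0.0, 0.08, 0.997, -0.0]
contact_force: [-0.2, -0.3, 0.4]
width: 0.2
grasp_force: 0.0
(array([  4.2, -13.3,  84.7]), array([-0.13, -0.29,  0.42]))
time: 4.2
tcp_pos: [514.9, -162.6, 84.7]
eef_rot: [0.0, 0.08, 0.997, 0.0]
contact_force: [-0.1, 0.7, 0.2]
width: 0.5
grasp_force: 0.4
(array([  4.2, -17.2,  84.7]), array([-0.22,  0.68,  0.18]))
```

```bash
for i in 1; do :; done
python3 -m jog '[{"grip":0,"xyz":[0,-1,0],"delta_rot":[0,0,0]},{"grip":0,"xyz":[0,-2,0],"delta_rot":[0,0,0]}]' | sed -n 2,4p
python3 -m jog '[{"grip":0,"xyz":[0,-1,0],"delta_rot":[0,0,0]},{"grip":0,"xyz":[0,-2,0],"delta_rot":[0,0,0]}]' | sed -n 2,4p
python3 -m jog '[{"grip":0,"xyz":[0,-1,0],"delta_rot":[0,0,0]},{"grip":0,"xyz":[0,-2,0],"delta_rot":[0,0,0]}]' | sed -n 2,4p
python3 -m jog '[{"grip":0,"xyz":[0,-1,0],"delta_rot":[0,0,0]},{"grip":0,"xyz":[0,-2,0],"delta_rot":[0,0,0]}]' | sed -n 2,4p
python3 -m jog '[{"grip":0,"xyz":[0,-1,0],"delta_rot":[0,0,0]},{"grip":0,"xyz":[0,-2,0],"delta_rot":[0,0,0]}]' | sed -n 2,4p
python3 -m jog '[{"grip":0,"xyz":[0,-1,0],"delta_rot":[0,0,0]},{"grip":0,"xyz":[0,-2,0],"delta_rot":[0,0,0]}]' | sed -n 2,4p
python3 -c "
from h import *
print(box())"
```

```text
tcp_pos: [514.7, -163.7, 84.8]
eef_rot: [0.0, 0.08, 0.997, 0.001]
contact_force: [1.9, 9.1, 2.6]
tcp_pos: [514.5, -164.8, 84.8]
eef_rot: [0.0, 0.08, 0.997, 0.002]
contact_force: [3.9, 14.4, 3.7]
tcp_pos: [514.2, -167.1, 84.8]
eef_rot: [0.0, 0.08, 0.997, 0.001]
contact_force: [2.2, 7.1, 0.4]
tcp_pos: [513.7, -169.9, 84.7]
eef_rot: [-0.0, 0.08, 0.997, 0.0]
contact_force: [1.2, 3.9, 1.3]
tcp_pos: [513.3, -172.5, 84.7]
eef_rot: [0.0, 0.08, 0.997, -0.0]
contact_force: [0.9, 1.6, 0.2]
tcp_pos: [513.0, -174.7, 84.8]
eef_rot: [0.0, 0.08, 0.997, -0.0]
contact_force: [0.3, 0.4, 0.8]
(array([  4.2, -29.5,  84.8]), array([0.25, 0.49, 0.8 ]))
```

```bash

python3 -m jog '[{"grip":0,"xyz":[0,-1,0],"delta_rot":[0,0,0]},{"grip":0,"xyz":[0,-2,0],"delta_rot":[0,0,0]}]' | sed -n 2,4p
python3 -m jog '[{"grip":0,"xyz":[0,-1,0],"delta_rot":[0,0,0]},{"grip":0,"xyz":[0,-2,0],"delta_rot":[0,0,0]}]' | sed -n 2,4p
python3 -m jog '[{"grip":0,"xyz":[0,-1,0],"delta_rot":[0,0,0]},{"grip":0,"xyz":[0,-2,0],"delta_rot":[0,0,0]}]' | sed -n 2,4p
python3 -m jog '[{"grip":0,"xyz":[0,-1,0],"delta_rot":[0,0,0]},{"grip":0,"xyz":[0,-2,0],"delta_rot":[0,0,0]}]' | sed -n 2,4p
python3 -m jog '[{"grip":0,"xyz":[0,-1,0],"delta_rot":[0,0,0]},{"grip":0,"xyz":[0,-2,0],"delta_rot":[0,0,0]}]' | sed -n 2,4p
python3 -m jog '[{"grip":0,"xyz":[0,-1,0],"delta_rot":[0,0,0]},{"grip":0,"xyz":[0,-2,0],"delta_rot":[0,0,0]}]' | sed -n 2,4p
python3 -c "
from h import *
print(box())"
```

```text
tcp_pos: [512.6, -176.7, 84.7]
eef_rot: [-0.0, 0.08, 0.997, -0.0]
contact_force: [-0.1, 0.2, 0.3]
tcp_pos: [512.4, -178.1, 84.7]
eef_rot: [-0.0, 0.08, 0.997, 0.0]
contact_force: [1.7, 5.1, 0.9]
tcp_pos: [512.2, -179.1, 84.8]
eef_rot: [-0.0, 0.08, 0.997, 0.001]
contact_force: [3.2, 11.5, 2.3]
tcp_pos: [512.0, -180.0, 84.8]
eef_rot: [-0.0, 0.08, 0.997, 0.002]
contact_force: [4.0, 17.9, 5.2]
tcp_pos: [511.5, -184.1, 84.8]
eef_rot: [0.0, 0.08, 0.997, -0.0]
contact_force: [0.3, -0.5, -0.6]
tcp_pos: [511.1, -186.4, 84.7]
eef_rot: [0.0, 0.081, 0.997, 0.0]
contact_force: [0.7, 2.0, 2.2]
(array([  4.2, -41.3,  84.7]), array([0.34, 2.07, 2.21]))
```

```bash

python3 -m jog '[{"grip":0,"xyz":[0,-2,0],"delta_rot":[0,0,0]},{"grip":0,"xyz":[0,-4,0],"delta_rot":[0,0,0]},{"grip":0,"xyz":[0,-4,0],"delta_rot":[0,0,0]}]' | sed -n 2,4p
python3 -m jog '[{"grip":0,"xyz":[0,-1,0],"delta_rot":[0,0,0]},{"grip":0,"xyz":[0,-2,0],"delta_rot":[0,0,0]},{"grip":0,"xyz":[0,-2,0],"delta_rot":[0,0,0]}]' | sed -n 2,4p
python3 -m jog '[{"grip":0,"xyz":[0,-1,0],"delta_rot":[0,0,0]},{"grip":0,"xyz":[0,-2,0],"delta_rot":[0,0,0]},{"grip":0,"xyz":[0,-2,0],"delta_rot":[0,0,0]}]' | sed -n 2,4p
python3 -m jog '[{"grip":0,"xyz":[0,-1,0],"delta_rot":[0,0,0]},{"grip":0,"xyz":[0,-2,0],"delta_rot":[0,0,0]},{"grip":0,"xyz":[0,-2,0],"delta_rot":[0,0,0]}]' | sed -n 2,4p
python3 -c "
from h import *
print(box())"
```

```text
tcp_pos: [510.3, -190.7, 84.7]
eef_rot: [-0.0, 0.081, 0.997, -0.0]
contact_force: [0.3, 0.7, 0.3]
tcp_pos: [510.1, -192.2, 84.7]
eef_rot: [-0.0, 0.08, 0.997, 0.0]
contact_force: [-0.4, 0.5, 0.1]
tcp_pos: [509.9, -193.3, 84.8]
eef_rot: [-0.0, 0.08, 0.997, 0.001]
contact_force: [1.6, 6.5, 1.4]
tcp_pos: [509.7, -194.2, 84.8]
eef_rot: [-0.0, 0.08, 0.997, 0.002]
contact_force: [2.8, 12.6, 4.2]
(array([  4.1, -49.2,  84.8]), array([ 0.79, 12.86,  4.23]))
```

```bash

python3 -m jog '[{"grip":0,"xyz":[0,-1,0],"delta_rot":[0,0,0]},{"grip":0,"xyz":[0,-2,0],"delta_rot":[0,0,0]},{"grip":0,"xyz":[0,-2,0],"delta_rot":[0,0,0]}]' | sed -n 2,4p
python3 -m jog '[{"grip":0,"xyz":[0,-1,0],"delta_rot":[0,0,0]},{"grip":0,"xyz":[0,-2,0],"delta_rot":[0,0,0]},{"grip":0,"xyz":[0,-2,0],"delta_rot":[0,0,0]}]' | sed -n 2,4p
python3 -c "
from h import *
print(box())"
```

```text
tcp_pos: [509.5, -195.1, 84.8]
eef_rot: [-0.0, 0.08, 0.997, 0.003]
contact_force: [4.1, 19.8, 5.2]
tcp_pos: [509.4, -195.4, 84.8]
eef_rot: [-0.0, 0.08, 0.997, 0.004]
contact_force: [5.9, 29.8, 8.6]
(array([  4. , -50.5,  84.8]), array([ 1.1 , 30.33,  8.56]))
```

The force rises from 20 to 30 N with no travel, so that is the hard stop: the lever is at the right-hand end. Next I'll hop to the right side of it.

```bash

python3 -m jog '[{"grip":0,"xyz":[0,6,0],"delta_rot":[0,0,0]},{"grip":0,"xyz":[0,15,0],"delta_rot":[0,0,0]},{"grip":0,"xyz":[0,20,0],"delta_rot":[0,0,0]},{"grip":0,"xyz":[0,20,-20],"delta_rot":[0,0,0]},{"grip":0,"xyz":[0,20,-50],"delta_rot":[0,0,0]},{"grip":0,"xyz":[0,20,-50],"delta_rot":[0,0,0]}]' 
python3 -c "
from h import *
go(5,-110,85);print(robot.trace('side','lever_top')[:0])
robot.snapshot('side')
for r in robot.trace('side','lever_top')[:2]:print(r['score'],r['centre'],back('side',r['centre'],85))"
```

```text
time: 9.0
tcp_pos: [513.4, -181.3, 138.0]
eef_rot: [0.003, 0.08, 0.997, -0.002]
contact_force: [-0.6, 0.2, 0.2]
width: 0.4
grasp_force: 0.0
go [  0.9 -74.   53.2] yaw err deg(tool y vs box y) -0.05 t 9.0 (array([  5.7, -35.8, 138. ]), array([-0.68,  0.14,  0.2 ]))
[]
0.55 [282.3, 222.9] [ 512.86945602 -221.32891555   85.        ]
0.33 [384.9, 213.6] [598.978693   -33.66419258  85.        ]
```

```bash

python3 -m jog '[{"grip":0,"xyz":[0,-40,0],"delta_rot":[0,0,0]},{"grip":0,"xyz":[0,-74,0],"delta_rot":[0,0,0]},{"grip":0,"xyz":[0,-74,0],"delta_rot":[0,0,0]},{"grip":0,"xyz":[0,-74,30],"delta_rot":[0,0,0]},{"grip":0,"xyz":[0,-74,52],"delta_rot":[0,0,0]},{"grip":0,"xyz":[0,-74,52],"delta_rot":[0,0,0]},{"grip":0,"xyz":[0,-74,52],"delta_rot":[0,0,0]}]' 
python3 -c "
from h import *
print(box())"
python3 -m jog '[{"grip":0,"xyz":[0,3,0],"delta_rot":[0,0,0]},{"grip":0,"xyz":[0,6,0],"delta_rot":[0,0,0]},{"grip":0,"xyz":[0,9,0],"delta_rot":[0,0,0]},{"grip":0,"xyz":[0,9,0],"delta_rot":[0,0,0]}]'
python3 -c "
from h import *
print(box())"
```

```text
time: 9.85
tcp_pos: [500.2, -252.9, 82.7]
eef_rot: [-0.0, 0.08, 0.997, 0.0]
contact_force: [-0.8, -0.3, 0.4]
width: 0.2
grasp_force: 0.0
(array([   4. , -108.7,   82.7]), array([-0.71, -0.38,  0.44]))
time: 10.25
tcp_pos: [501.8, -244.1, 83.1]
eef_rot: [0.0, 0.08, 0.997, -0.0]
contact_force: [0.6, -0.1, -0.4]
width: 0.3
grasp_force: 0.0
(array([  4.2, -99.7,  83.1]), array([ 0.57,  0.03, -0.38]))
```

```bash
b(){ python3 -c "
from h import *
print(*box())"; }
python3 -m jog '[{"grip":0,"xyz":[0,1,0],"delta_rot":[0,0,0]},{"grip":0,"xyz":[0,2,0],"delta_rot":[0,0,0]},{"grip":0,"xyz":[0,2,0],"delta_rot":[0,0,0]}]' >/dev/null;b
python3 -m jog '[{"grip":0,"xyz":[0,1,0],"delta_rot":[0,0,0]},{"grip":0,"xyz":[0,2,0],"delta_rot":[0,0,0]},{"grip":0,"xyz":[0,2,0],"delta_rot":[0,0,0]}]' >/dev/null;b
python3 -m jog '[{"grip":0,"xyz":[0,1,0],"delta_rot":[0,0,0]},{"grip":0,"xyz":[0,1,0],"delta_rot":[0,0,0]}]' >/dev/null;b
python3 -m jog '[{"grip":0,"xyz":[0,1,0],"delta_rot":[0,0,0]},{"grip":0,"xyz":[0,1,0],"delta_rot":[0,0,0]}]' >/dev/null;b
python3 -m jog '[{"grip":0,"xyz":[0,1,0],"delta_rot":[0,0,0]},{"grip":0,"xyz":[0,1,0],"delta_rot":[0,0,0]}]' >/dev/null;b
python3 -m jog '[{"grip":0,"xyz":[0,1,0],"delta_rot":[0,0,0]},{"grip":0,"xyz":[0,1,0],"delta_rot":[0,0,0]}]' >/dev/null;b
```

```text
[  4.1 -98.   82.7] [-0.05 -0.68  0.46]
[  4.1 -96.   82.7] [ 0.18 -0.86  0.13]
[  4.1 -95.   82.7] [-0.32  0.08 -0.41]
[  4.1 -94.   82.7] [0.93 0.67 0.01]
[  4.1 -93.   82.7] [-0.42  0.31 -0.96]
[  4.1 -92.   82.7] [ 0.42 -0.53  0.6 ]
```

```bash
b(){ python3 -c "
from h import *
print(*box())"; }
python3 -m jog '[{"grip":0,"xyz":[0,1,0],"delta_rot":[0,0,0]},{"grip":0,"xyz":[0,1,0],"delta_rot":[0,0,0]}]' >/dev/null;b
python3 -m jog '[{"grip":0,"xyz":[0,1,0],"delta_rot":[0,0,0]},{"grip":0,"xyz":[0,1,0],"delta_rot":[0,0,0]}]' >/dev/null;b
python3 -m jog '[{"grip":0,"xyz":[0,1,0],"delta_rot":[0,0,0]},{"grip":0,"xyz":[0,1,0],"delta_rot":[0,0,0]}]' >/dev/null;b
python3 -m jog '[{"grip":0,"xyz":[0,1,0],"delta_rot":[0,0,0]},{"grip":0,"xyz":[0,1,0],"delta_rot":[0,0,0]}]' >/dev/null;b
python3 -m jog '[{"grip":0,"xyz":[0,1,0],"delta_rot":[0,0,0]},{"grip":0,"xyz":[0,1,0],"delta_rot":[0,0,0]}]' >/dev/null;b
python3 -m jog '[{"grip":0,"xyz":[0,1,0],"delta_rot":[0,0,0]},{"grip":0,"xyz":[0,1,0],"delta_rot":[0,0,0]}]' >/dev/null;b
```

```text
[  4.1 -91.   82.7] [ 0.13 -0.6  -0.61]
[  4.1 -90.   82.7] [ 0.2   0.11 -0.63]
[  4.2 -89.3  82.8] [-0.15 -1.85 -0.29]
[  4.2 -88.7  82.8] [-0.33 -5.41 -1.91]
[  4.2 -88.3  82.9] [-1.44 -8.67 -1.38]
[  4.2 -87.8  82.9] [ -1.27 -11.05  -1.97]
```

```bash
b(){ python3 -c "
from h import *
print(*box())"; }
python3 -m jog '[{"grip":0,"xyz":[0,1,0],"delta_rot":[0,0,0]},{"grip":0,"xyz":[0,1,0],"delta_rot":[0,0,0]}]' >/dev/null;b
python3 -m jog '[{"grip":0,"xyz":[0,1,0],"delta_rot":[0,0,0]},{"grip":0,"xyz":[0,1,0],"delta_rot":[0,0,0]}]' >/dev/null;b
python3 -m jog '[{"grip":0,"xyz":[0,1,0],"delta_rot":[0,0,0]},{"grip":0,"xyz":[0,1,0],"delta_rot":[0,0,0]}]' >/dev/null;b
python3 -m jog '[{"grip":0,"xyz":[0,1,0],"delta_rot":[0,0,0]},{"grip":0,"xyz":[0,1,0],"delta_rot":[0,0,0]}]' >/dev/null;b
```

```text
[  4.2 -87.4  82.9] [ -1.88 -14.72  -2.95]
[  4.2 -86.9  83. ] [ -1.59 -17.5   -2.61]
[  4.  -83.2  82.7] [-0.87  0.24 -0.34]
[  4.1 -81.7  82.7] [-0.37  0.22 -0.75]
```

First click. I'll move up to the next contact, expected at about -74.5.

```bash
b(){ python3 -c "
from h import *
print(*box())"; }
python3 -m jog '[{"grip":0,"xyz":[0,2,0],"delta_rot":[0,0,0]},{"grip":0,"xyz":[0,4,0],"delta_rot":[0,0,0]},{"grip":0,"xyz":[0,6,0],"delta_rot":[0,0,0]},{"grip":0,"xyz":[0,6,0],"delta_rot":[0,0,0]}]' >/dev/null;b
python3 -m jog '[{"grip":0,"xyz":[0,1,0],"delta_rot":[0,0,0]},{"grip":0,"xyz":[0,2,0],"delta_rot":[0,0,0]},{"grip":0,"xyz":[0,2,0],"delta_rot":[0,0,0]}]' >/dev/null;b
python3 -m jog '[{"grip":0,"xyz":[0,1,0],"delta_rot":[0,0,0]},{"grip":0,"xyz":[0,2,0],"delta_rot":[0,0,0]},{"grip":0,"xyz":[0,2,0],"delta_rot":[0,0,0]}]' >/dev/null;b
python3 -m jog '[{"grip":0,"xyz":[0,1,0],"delta_rot":[0,0,0]},{"grip":0,"xyz":[0,1,0],"delta_rot":[0,0,0]}]' >/dev/null;b
python3 -m jog '[{"grip":0,"xyz":[0,1,0],"delta_rot":[0,0,0]},{"grip":0,"xyz":[0,1,0],"delta_rot":[0,0,0]}]' >/dev/null;b
python3 -m jog '[{"grip":0,"xyz":[0,1,0],"delta_rot":[0,0,0]},{"grip":0,"xyz":[0,1,0],"delta_rot":[0,0,0]}]' >/dev/null;b
```

```text
[  4.2 -75.7  82.7] [0.07 0.4  0.21]
[  4.2 -74.3  82.8] [ 0.14 -2.17 -0.47]
[  4.2 -73.3  82.9] [-0.42 -8.45 -0.91]
[  4.2 -72.8  82.9] [ -1.53 -11.61  -1.66]
[  4.2 -72.4  82.9] [ -1.8  -14.81  -1.9 ]
[  4.3 -71.9  83. ] [ -2.79 -18.31  -2.05]
```

```bash
b(){ python3 -c "
from h import *
print(*box())"; }
python3 -m jog '[{"grip":0,"xyz":[0,1,0],"delta_rot":[0,0,0]},{"grip":0,"xyz":[0,1,0],"delta_rot":[0,0,0]}]' >/dev/null;b
python3 -m jog '[{"grip":0,"xyz":[0,1,0],"delta_rot":[0,0,0]},{"grip":0,"xyz":[0,1,0],"delta_rot":[0,0,0]}]' >/dev/null;b
```

```text
[  4.1 -68.2  82.7] [-0.3   0.55  0.16]
[  4.1 -66.7  82.7] [-0.31 -0.06  0.09]
```

Second click. The next contact should be at -59.5.

```bash
b(){ python3 -c "
from h import *
print(*box())"; }
python3 -m jog '[{"grip":0,"xyz":[0,2,0],"delta_rot":[0,0,0]},{"grip":0,"xyz":[0,4,0],"delta_rot":[0,0,0]},{"grip":0,"xyz":[0,6,0],"delta_rot":[0,0,0]},{"grip":0,"xyz":[0,6,0],"delta_rot":[0,0,0]}]' >/dev/null;b
python3 -m jog '[{"grip":0,"xyz":[0,1,0],"delta_rot":[0,0,0]},{"grip":0,"xyz":[0,2,0],"delta_rot":[0,0,0]},{"grip":0,"xyz":[0,2,0],"delta_rot":[0,0,0]}]' >/dev/null;b
python3 -m jog '[{"grip":0,"xyz":[0,1,0],"delta_rot":[0,0,0]},{"grip":0,"xyz":[0,2,0],"delta_rot":[0,0,0]},{"grip":0,"xyz":[0,2,0],"delta_rot":[0,0,0]}]' >/dev/null;b
python3 -m jog '[{"grip":0,"xyz":[0,1,0],"delta_rot":[0,0,0]},{"grip":0,"xyz":[0,1,0],"delta_rot":[0,0,0]}]' >/dev/null;b
python3 -m jog '[{"grip":0,"xyz":[0,1,0],"delta_rot":[0,0,0]},{"grip":0,"xyz":[0,1,0],"delta_rot":[0,0,0]}]' >/dev/null;b
```

```text
[  4.1 -60.7  82.7] [ 0.23 -0.08 -0.33]
[  4.2 -59.3  82.8] [ 0.03 -1.4   1.1 ]
[  4.3 -58.3  82.9] [-0.44 -8.6  -1.26]
[  4.3 -57.8  82.9] [ -1.43 -11.42  -1.26]
[  4.3 -57.3  82.9] [ -1.82 -15.7   -1.34]
```

```bash
b(){ python3 -c "
from h import *
print(*box())"; }
python3 -m jog '[{"grip":0,"xyz":[0,1,0],"delta_rot":[0,0,0]},{"grip":0,"xyz":[0,1,0],"delta_rot":[0,0,0]}]' >/dev/null;b
```

```text
[  4.2 -55.7  82.8] [ 0.88 -2.73 -0.76]
```

```bash
python3 -m jog '[{"grip":0,"xyz":[0,0,0],"delta_rot":[0,0,0]},{"grip":0,"xyz":[0,0,0],"delta_rot":[0,0,0]}]' | head -1;  python3 -c "
from h import *
print(*box())"
```

```text
time: 17.45
[  4.2 -54.2  82.7] [ 0.34 -3.41 -0.5 ]
```

```bash
b(){ python3 -c "
from h import *
print(*box())"; }
python3 -m jog '[{"grip":0,"xyz":[0,1,0],"delta_rot":[0,0,0]},{"grip":0,"xyz":[0,1,0],"delta_rot":[0,0,0]}]' >/dev/null;b
python3 -m jog '[{"grip":0,"xyz":[0,1,0],"delta_rot":[0,0,0]},{"grip":0,"xyz":[0,1,0],"delta_rot":[0,0,0]}]' >/dev/null;b
```

```text
[  4.2 -53.   82.8] [ 0.39 -3.46  0.04]
[  4.2 -51.8  82.7] [ 0.02 -1.46  0.36]
```

```bash
b(){ python3 -c "
from h import *
print(*box())"; }
python3 -m jog '[{"grip":0,"xyz":[0,1,0],"delta_rot":[0,0,0]},{"grip":0,"xyz":[0,1,0],"delta_rot":[0,0,0]}]' >/dev/null;b
python3 -m jog '[{"grip":0,"xyz":[0,1,0],"delta_rot":[0,0,0]},{"grip":0,"xyz":[0,1,0],"delta_rot":[0,0,0]}]' >/dev/null;b
python3 - <<'E'
from h import *
im=robot.snapshot("side");cv2.imwrite("pics/e.png",cv2.resize(im[130:280,220:420,::-1],(800,600),interpolation=2))
E
```

```text
[  4.2 -50.8  82.7] [-0.19 -0.82  1.07]
[  4.2 -49.8  82.7] [-0.03 -1.2   0.48]
```

View pics/e.png

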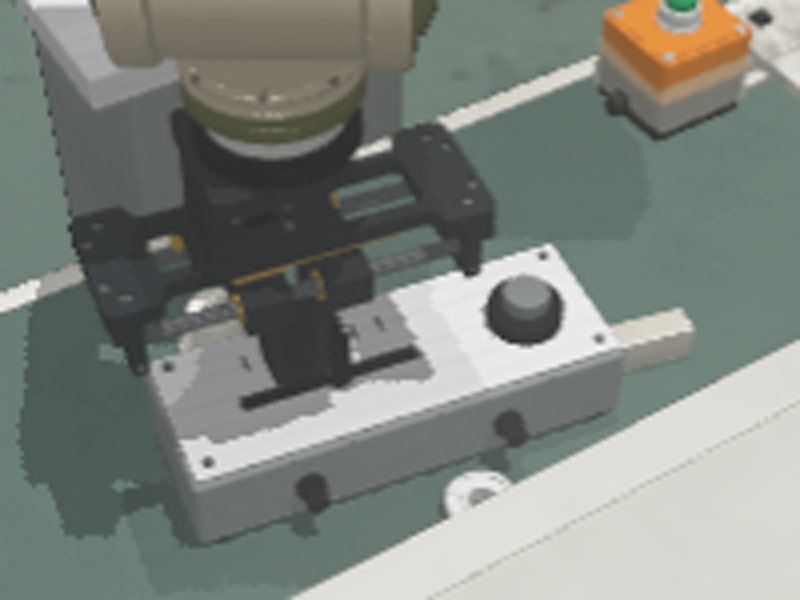

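The lever base is at about (343,375), one tick pitch left of where it stood in the second click (318,385). I'll advance a little more to confirm it is seated, then retreat.

```bash
b(){ python3 -c "
from h import *
print(*box())"; }
python3 -m jog '[{"grip":0,"xyz":[0,1,0],"delta_rot":[0,0,0]},{"grip":0,"xyz":[0,2,0],"delta_rot":[0,0,0]},{"grip":0,"xyz":[0,2,0],"delta_rot":[0,0,0]}]' >/dev/null;b
python3 -m jog '[{"grip":0,"xyz":[0,1,0],"delta_rot":[0,0,0]},{"grip":0,"xyz":[0,2,0],"delta_rot":[0,0,0]},{"grip":0,"xyz":[0,2,0],"delta_rot":[0,0,0]}]' >/dev/null;b
python3 -m jog '[{"grip":0,"xyz":[0,-5,0],"delta_rot":[0,0,0]},{"grip":0,"xyz":[0,-12,0],"delta_rot":[0,0,0]},{"grip":0,"xyz":[0,-12,-20],"delta_rot":[0,0,0]},{"grip":0,"xyz":[0,-12,-60],"delta_rot":[0,0,0]},{"grip":0,"xyz":[0,-12,-60],"delta_rot":[0,0,0]}]'
python3 - <<'E'
from h import *
go(6,78,135)
im=robot.snapshot("side");cv2.imwrite("pics/f.png",cv2.resize(im[150:300,220:420,::-1],(800,600),interpolation=2))
E
```

```text
[  4.1 -47.8  82.7] [-0.23 -0.08 -1.08]
[  4.1 -45.9  82.7] [-0.4   0.69  0.29]
time: 19.4
tcp_pos: [510.0, -204.7, 147.1]
eef_rot: [0.004, 0.081, 0.997, -0.002]
contact_force: [0.1, 0.3, -0.5]
width: 0.4
grasp_force: 0.0
go [  0.3 137.6  11.7] yaw err deg(tool y vs box y) -0.07 t 19.4 (array([  6. , -59.5, 147.1]), array([ 0.08,  0.34, -0.53]))
```

View pics/f.png

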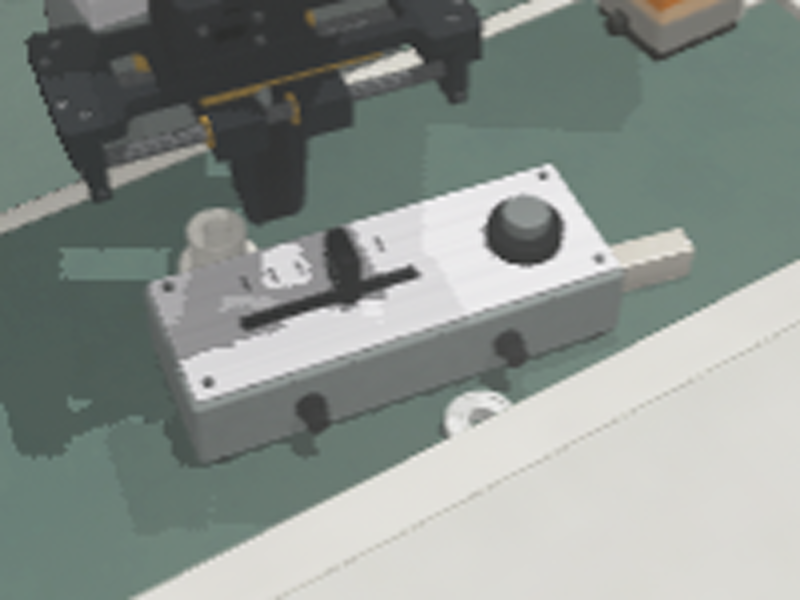

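The lever now covers the fourth tick, which is the third click; ticks at crop x 245, 272, 298 and 378 are visible. Next is the button.

```bash
b(){ python3 -c "
from h import *
print(*box())"; }
python3 -m jog '[{"grip":0,"xyz":[0,45,0],"delta_rot":[0,0,0]},{"grip":0,"xyz":[0,90,0],"delta_rot":[0,0,0]},{"grip":0,"xyz":[0,138,0],"delta_rot":[0,0,0]},{"grip":0,"xyz":[0,138,0],"delta_rot":[0,0,0]},{"grip":0,"xyz":[0,138,25],"delta_rot":[0,0,0]},{"grip":0,"xyz":[0,138,48],"delta_rot":[0,0,0]},{"grip":0,"xyz":[0,138,48],"delta_rot":[0,0,0]},{"grip":0,"xyz":[0,138,48],"delta_rot":[0,0,0]}]' |head -1;b
python3 -m jog '[{"grip":0,"xyz":[0,0,3],"delta_rot":[0,0,0]},{"grip":0,"xyz":[0,0,6],"delta_rot":[0,0,0]},{"grip":0,"xyz":[0,0,6],"delta_rot":[0,0,0]}]' |head -1;b
python3 -m jog '[{"grip":0,"xyz":[0,0,2],"delta_rot":[0,0,0]},{"grip":0,"xyz":[0,0,4],"delta_rot":[0,0,0]},{"grip":0,"xyz":[0,0,4],"delta_rot":[0,0,0]}]' |head -1;b
```

```text
time: 20.25
[ 4.3 79.3 94.6] [ 0.91  0.28 -0.12]
time: 20.55
[ 4.3 79.8 88.8] [ 0.04 -0.23  0.38]
time: 20.85
[ 4.5 79.8 84.8] [-0.59 -0.85  3.67]
```

```bash
b(){ python3 -c "
from h import *
print(*box())"; }
python3 -m jog '[{"grip":0,"xyz":[0,0,1],"delta_rot":[0,0,0]},{"grip":0,"xyz":[0,0,2],"delta_rot":[0,0,0]},{"grip":0,"xyz":[0,0,2],"delta_rot":[0,0,0]}]' |head -1;b
python3 -m jog '[{"grip":0,"xyz":[0,0,1],"delta_rot":[0,0,0]},{"grip":0,"xyz":[0,0,2],"delta_rot":[0,0,0]},{"grip":0,"xyz":[0,0,2],"delta_rot":[0,0,0]}]' |head -1;b
python3 -m jog '[{"grip":0,"xyz":[0,0,1],"delta_rot":[0,0,0]},{"grip":0,"xyz":[0,0,2],"delta_rot":[0,0,0]},{"grip":0,"xyz":[0,0,2],"delta_rot":[0,0,0]}]' |head -1;b
```

```text
time: 21.15
[ 4.5 79.8 82.9] [ 0.23 -1.89  4.45]
time: 21.45
[ 4.6 79.8 82.2] [-5.12 -0.27 18.63]
time: 21.75
[ 4.7 79.8 81.9] [-1.320e+01  1.000e-02  3.628e+01]
```

It bottoms firmly after about 6 mm of travel. Now I'll release and retreat.

```bash
python3 -m jog '[{"grip":0,"xyz":[0,0,-6],"delta_rot":[0,0,0]},{"grip":0,"xyz":[0,0,-14],"delta_rot":[0,0,0]},{"grip":0,"xyz":[0,0,-50],"delta_rot":[0,0,0]},{"grip":0,"xyz":[0,0,-90],"delta_rot":[0,0,0]},{"grip":0,"xyz":[0,0,-90],"delta_rot":[0,0,0]},{"grip":0,"xyz":[0,0,-90],"delta_rot":[0,0,0]}]'
python3 - <<'E'
from h import *
im=robot.snapshot("side");cv2.imwrite("pics/g.png",cv2.resize(im[150:300,220:420,::-1],(800,600),interpolation=2))
E
```

```text
time: 22.35
tcp_pos: [530.4, -66.7, 168.6]
eef_rot: [0.0, 0.08, 0.997, 0.0]
contact_force: [0.5, -0.4, -0.7]
width: 0.5
grasp_force: 0.0
```

View pics/g.png

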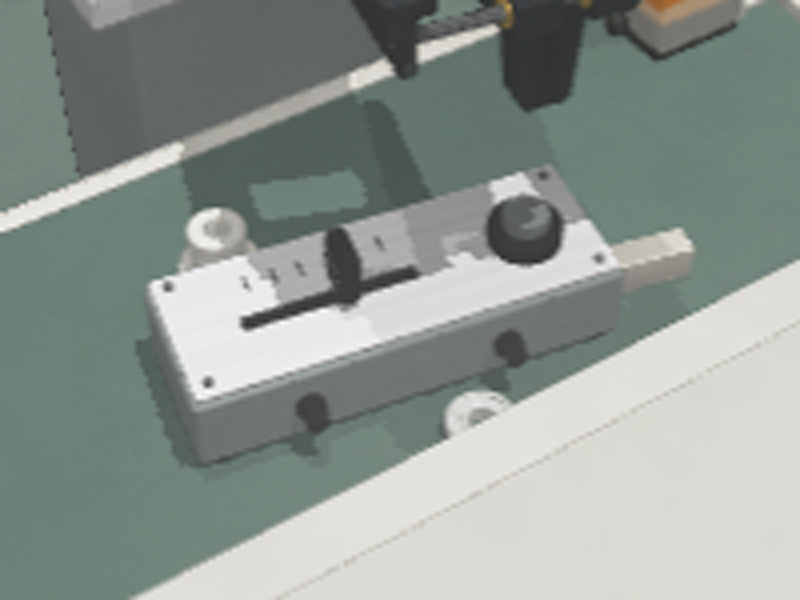

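The lever is still at the third click (base 347,295). The button is up (527,215), the loose parts are undisturbed and the arm is clear.

```bash
python3 -c "
from workcell import robot
print(robot.finish_job())"
```

```text
the job is handed in; nothing more can be done
None
```

I pushed the lever to the right-hand stop, then back left to the third click without running past it, pressed the start button fully and let it come up; the parts were left undisturbed, and the job was handed in at about 22 s, with no verdict returned.

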